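Put the mixed parts back into their trays

TASK

Sort the loose parts on the bench into their trays: both capacitors into the round cardboard tub, the transformer into the square tray, and the heat sinks into the two-bay tray, one in each bay. Set every part down gently, not dropped, so that it stands upright on its base, flat on the tray's floor. Leave the screwdriver and the wire spool where they are.

Things in the scene. Friction and masses are not known exactly. Their poses are not given: they have to be found in the camera images.
- capacitor_a: one of two equal large capacitors: upright black cylinder, 36 mm diameter, 52 mm tall, bright metal disc with a cross on its top; about 70 g, loose, standing on the bench. Origin: centre of its underside, z up along its axis.
- capacitor_b: one of two equal large capacitors: upright black cylinder, 36 mm diameter, 52 mm tall, bright metal disc with a cross on its top; about 70 g, loose, standing on the bench. Origin: centre of its underside, z up along its axis.
- heatsink_a: one of two equal bare-aluminium heat sinks: block 50 (x) x 36 (y) x 40 mm (z), base plate below and six upright fins that run along its x; the two outer fins are solid flat faces 36 mm apart across y, good to grip; about 80 g, loose, standing on its base plate. Origin: centre of its underside, z up.
- heatsink_b: one of two equal bare-aluminium heat sinks: block 50 (x) x 36 (y) x 40 mm (z), base plate below and six upright fins that run along its x; the two outer fins are solid flat faces 36 mm apart across y, good to grip; about 80 g, loose, standing on its base plate. Origin: centre of its underside, z up.
- transformer: small mains transformer: dark steel core 60 (x) x 24 (y) x 50 mm (z), a yellow taped coil bulging out of the middle of both sides to 50 mm across y (38 mm along x, from 9 to 41 mm height), on a black foot plate 60 x 50 x 4 mm; the core's flat ends, 60 mm apart across x, are good to grip; about 300 g, loose, standing on its foot. Origin: centre of its underside, z up.
- tub: round shallow tub of brown cardboard, fixed to the bench: 120 mm outside diameter, 112 mm inside, rim 18 mm high, floor 3 mm thick. Origin: centre of its underside, z up.
- bay_tray: oblong grey tray, fixed to the bench: 76 (x) x 148 (y) x 18 mm high, walls 4 mm, floor 3 mm thick; a 4 mm divider of full height across the middle makes two bays, each 68 x 68 mm inside, centred 36 mm to either side of the origin along its y. Origin: centre of its underside, z up.
- square_tray: square grey tray, fixed to the bench, without divider: 92 x 92 x 18 mm high, walls 4 mm (84 x 84 mm inside), floor 3 mm thick. Origin: centre of its underside, z up.
- screwdriver: bystander: screwdriver with an orange handle, 190 mm long, lying loose on the bench at one side, roughly along world x. Origin: the bench under the middle of its length, x along it towards the blade.
- spool: bystander: small grey spool of wire, 54 mm diameter, 40 mm tall, standing loose on its flange at the other side. Origin: centre of its underside.
There are look-alikes about, which are no part of the job. Leave any red look-alike of the heatsink_a alone. Leave any blue look-alike of the transformer alone.

How it is judged (in metres and radians):
At the end, for the whole second after the job is handed in: Both capacitors stand in the round tub, the transformer in the square tray, and one heat sink in each bay of the two-bay tray: each inside the walls with its underside on the tray's floor (within 6 mm), upright within 0.12 rad, released and at rest (below 0.02 m/s) (horizontal distance between each of capacitor_a, capacitor_b and tub below 0.042 m and z of capacitor_a in the frame of tub between -0.003 and 0.009 m and angle between each of capacitor_a, capacitor_b, heatsink_a, heatsink_b, transformer's own z axis and vertical below 0.12 rad and linear speed of each of capacitor_a, capacitor_b, heatsink_a, heatsink_b, transformer below 0.02 m/s and z of capacitor_b in the frame of tub between -0.003 and 0.009 m and x of heatsink_a in the frame of bay_tray between -0.02 and 0.02 m and y of heatsink_a in the frame of bay_tray between -0.058 and 0.058 m and z of heatsink_a in the frame of bay_tray between -0.003 and 0.009 m and x of heatsink_b in the frame of bay_tray between -0.02 and 0.02 m and y of heatsink_b in the frame of bay_tray between -0.058 and 0.058 m and z of heatsink_b in the frame of bay_tray between -0.003 and 0.009 m and ((y of heatsink_a in the frame of bay_tray above 0.012 m and y of heatsink_b in the frame of bay_tray below -0.012 m) or (y of heatsink_a in the frame of bay_tray below -0.012 m and y of heatsink_b in the frame of bay_tray above 0.012 m)) and x of transformer in the frame of square_tray between -0.02 and 0.02 m and y of transformer in the frame of square_tray between -0.02 and 0.02 m and z of transformer in the frame of square_tray between -0.003 and 0.009 m); the robot touches nothing.
It fails at once if a part is dropped or thrown (moves faster than 0.8 m/s while out of the fingers, a free fall of about 3 cm) ((linear speed of capacitor_a above 0.8 m/s and contact force between the fingers and capacitor_a below 0.02 N) or (linear speed of capacitor_b above 0.8 m/s and contact force between the fingers and capacitor_b below 0.02 N) or (linear speed of heatsink_a above 0.8 m/s and contact force between the fingers and heatsink_a below 0.02 N) or (linear speed of heatsink_b above 0.8 m/s and contact force between the fingers and heatsink_b below 0.02 N) or (linear speed of transformer above 0.8 m/s and contact force between the fingers and transformer below 0.02 N)).
It fails at once if the screwdriver is moved by more than 20 mm (distance of screwdriver from where it was at the start of the episode above 0.02 m).
It fails at once if the wire spool is moved by more than 20 mm (distance of spool from where it was at the start of the episode above 0.02 m).
It also fails if it takes over 104 s, if anything falls off the work surface, if the arm or the gripper's body presses on something with over 40 N, if the wrist force passes 120 N, or if a joint passes its speed limit or range.

ROBOT

A 6-joint arm with a two-finger parallel gripper is mounted at the origin on the work surface. World frame = base frame: x ahead of the robot, y to its left, z up, the work surface at z = 0. Lengths are in m, angles in degrees, forces in N, time in s.
With the tool pointing down it reaches from about 0.25 to 0.725 m from the base axis. Payload 9.7 kg.
Tool frame: the origin (TCP) lies between the finger pads; the fingertips stand 19 mm ahead of it and the grasp point (between the pads) is the TCP; z points along the fingers, y is the line along which they close (so a half turn about z gives the same grasp; the last joint's range is limited). The gripper opens to 85 mm and grips with 20 to 120 N. Pads are 22 mm wide; open, the fingers measure 114 mm over their backs; the gripper's body (76 mm by 85 mm) begins 54 mm behind the grasp point. The pads swing forward as they close: fully open they stand 13 mm farther back than shut.
Start: joints at [66.291, 4.979, 10.078, 95.1, 0, 90], TCP at [0.221, 0.504, 0.25] pointing down, gripper open.
Joint ranges: [-179.16, 179.16], [-48.56, 103.87], [-65.8, 70.77], [-126.05, 130.52], [-82.76, 87.17], [-180, 180]. Speed limits (degrees/s): [127.2, 127.2, 147.25, 180, 180, 180].

INTERFACE

Orientations are given as [roll, pitch, yaw] about the fixed x, y, z axes, in that order (R = Rz(yaw) Ry(pitch) Rx(roll)).
In Python, from workcell import telemetry, camera, calibration, workorder gives the robot as it stands.
- The arm moves only by the tool play_rows, never from a script. Its argument "increments" is a list of rows, each a list of 3 entries, a list of its own where there are three numbers: the shift along the tool's x, y, z in mm, then the turn, a rotation vector about the tool's x, y, z in degrees, then the closure, from 0 (fully open) to 1 (shut). In form: [[[x, y, z], [ax, ay, az], jaw], ...]. A call has 1 to 20 rows; each row is the pose to reach, as a shift and turn from the pose commanded when the call began, along the tool's axes at that moment; what a row does not reach only later rows make up. A row lasts 1/10 s, in which the tool goes at most 50 mm and 8.59 degrees, less where a joint would pass 70% of its speed; a pose out of reach is approached as far as the arm can. A call with a gripper value outside its range is refused whole. The fingers move at their own pace and stop on an object; "grip_force" is the grip in N (left out, the last holds). Time passes only in rows, so rows that repeat a pose let the fingers close. It gives the time, the measured TCP pose, the force, the opening and the grip force at its end, in the units of the state.
- telemetry.get_obs(): the state, without advancing time (a new reading comes with each control period).
- camera(name): name is "scene" or "top" or "wrist"; returns (picture, depth): 400x640x3 uint8, red, green, blue; 400x640 float32, m along the optical axis (not along the pixel's ray), 0 where there is no reading.
- calibration(name): a dict with "vertical_fov" (degrees; the focal length in pixels is half the picture's height over the tangent of half this angle, whatever the lens; pixels are square), "cx", "cy" (the principal point, pixels), "rvec" (rotation vector, rad) and "tvec" (3), from world to camera coordinates, as OpenCV has them; the wrist camera has in their place "hand_eye" (4x4, takes a point from camera to tool coordinates, whose origin is the TCP and whose axes are the flange's). Camera axes: x right, y down, z forward; pixel columns grow to the right and rows downward; lengths in m; the calibration is good to about 2 mm. A picture is of the moment at which its call begins: read the wrist's pose just before it. calibration takes no time and is no camera call.
- workorder.job_done(): hands the job in; it is judged then, once.
The state is a dict: "time": time; "q": joint angles; "qd": joint speeds; "joint_efforts": joint torques, N m; "ee_pos": TCP position; "tcp_rot": TCP orientation; "wrist_force": force on the tool from outside, world axes, zero at the start; "torque": the same for the moment, N m; "opening": finger opening in m; "grasp_force": force on a finger pad.
Only numpy, scipy, OpenCV 4.12 (cv2) and the standard library are available. Lean on these libraries where they do the work, as an engineer would, in place of code of your own. Each camera call takes 0.05 s, during which the arm holds its last target. There are 200 camera calls.

## Working session

There is one attempt and no reset: what is moved stays moved. The work goes in short steps, Python scripts to look and compute and a tool call to move; the robot and the scene stay as the last step left them, time stands still between calls to the robot, and variables do not carry over. Pictures are saved under pics/ and viewed, at most 14 in all, crops included, and the job is handed in when it is done.

Besides the shell and the picture viewer there is one more tool, called after ">>>" by a JSON object that holds its "method" and its "body", one argument or row to a line. play_rows: Moves the arm, as the interface text tells. Its arguments: {"type":"object","properties":{"increments":{"type":"array"},"grip_force":{"type":"number"}},"required":["increments"]}

```bash
mkdir -p pics; cat > h.py <<'E'
import numpy as np,cv2
from workcell import telemetry,camera,calibration,workorder
def obs(): return telemetry.get_obs()
def K(c,h=400):
    f=h/2/np.tan(np.radians(c["vertical_fov"])/2); return f
def cloud(name):
    o=obs() if name=="wrist" else None
    im,d=camera(name); c=calibration(name); f=K(c)
    v,u=np.mgrid[0:400,0:640]
    P=np.stack([(u-c["cx"])/f*d,(v-c["cy"])/f*d,d],-1)
    if name=="wrist":
        from scipy.spatial.transform import Rotation as R
        T=np.eye(4);T[:3,:3]=R.from_euler('xyz',o["tcp_rot"],degrees=True).as_matrix();T[:3,3]=o["ee_pos"]
        M=T@np.array(c["hand_eye"]); W=P@M[:3,:3].T+M[:3,3]
    else:
        Rm=cv2.Rodrigues(np.array(c["rvec"],float))[0]; W=(P-np.array(c["tvec"]).ravel())@Rm
    W[d==0]=np.nan
    return im,d,W
def save(n,im): cv2.imwrite(f"pics/{n}.png",im[...,::-1])
E
python3 - <<'E'
from h import *
o=obs(); print({k:np.round(v,3) for k,v in o.items()})
for n in("scene","top"):
    im,d,W=cloud(n); save(n+"0",im); np.savez(n+"0.npz",im=im,d=d,W=W)
    c=calibration(n); print(n,c, np.nanmedian(W[...,2]))
print(calibration("wrist"))
E
```

```text
{'time': np.float64(0.0), 'q': array([6.6292e+01, 5.0110e+00, 1.0035e+01, 9.5100e+01, 1.0000e-03,
       8.9998e+01]), 'qd': array([ 0.008,  0.044, -0.092,  0.008, -0.076,  0.025]), 'joint_efforts': array([-1.0000e-03, -5.2038e+01,  4.6482e+01,  1.6000e-02, -0.0000e+00,
        0.0000e+00]), 'ee_pos': array([0.221, 0.503, 0.25 ]), 'tcp_rot': array([-1.79924e+02, -1.00000e-03,  1.56294e+02]), 'wrist_force': array([-0.715, -0.027,  0.344]), 'torque': array([-0.005,  0.014,  0.026]), 'grasp_force': np.float64(0.0), 'opening': np.float64(0.085)}
scene {'vertical_fov': 47.04271323740199, 'cx': 321.6332943348906, 'cy': 201.16764011074048, 'rvec': array([ 2.3027709 ,  1.07590848, -0.36308285]), 'tvec': array([-0.32466872, -0.26572438,  1.44031232])} -0.0007797984000568298
top {'vertical_fov': 53.410368240943356, 'cx': 323.4347627628292, 'cy': 199.72212210891414, 'rvec': array([ 2.16618645, -2.12233598,  0.18364625]), 'tvec': array([-0.01756978,  0.48617214,  1.01930222])} 0.0003536707774472429
{'vertical_fov': 71.96266269432327, 'cx': 319.94940517159756, 'cy': 201.52356752680473, 'hand_eye': array([[-6.53147606e-05, -9.51606139e-01, -3.07320276e-01,
         7.82301251e-02],
       [ 9.99999434e-01,  2.64336581e-04, -1.03103850e-03,
         6.59437169e-05],
       [ 1.06237856e-03, -3.07320170e-01,  9.51605583e-01,
        -1.23231241e-01],
       [ 0.00000000e+00,  0.00000000e+00,  0.00000000e+00,
         1.00000000e+00]])}
```

View pics/top0.png

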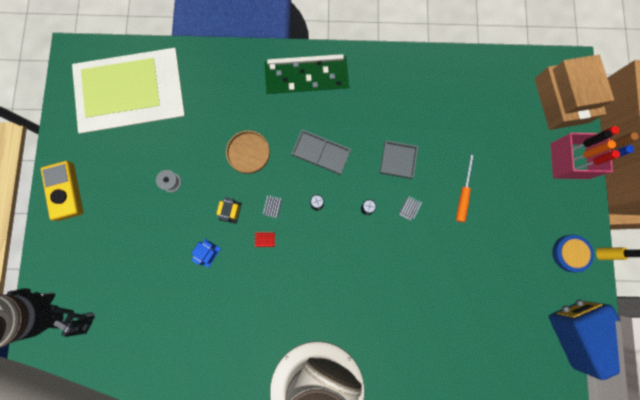

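View pics/scene0.png

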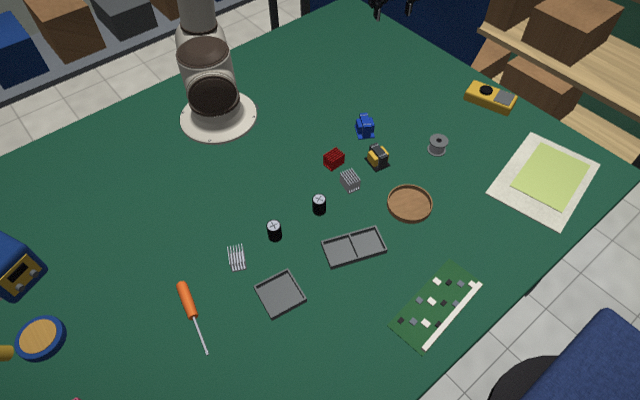

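The top view shows the tub (247,152), bay tray (321,152) and square tray (399,160). The transformer is at (228,210), the heat sinks at (272,206) and (411,208), and the capacitors at (317,202) and (369,207). The red look-alike is at (265,240), the blue one at (205,253). The scene view agrees.

```bash
cat > m.py <<'E'
from h import *
def rep(fn,boxes,zt=0.008):
    z=np.load(fn); W=z['W']
    for n,(u,v,r) in boxes.items():
        w=W[v-r:v+r,u-r:u+r].reshape(-1,3); w=w[np.isfinite(w).all(1)]
        w=w[(w[:,2]>zt)&(w[:,2]<.12)]
        if len(w)<8: print(n,'few',len(w)); continue
        h=np.percentile(w[:,2],90); t=w[w[:,2]>h-.008]
        (cx,cy),(a,b),g=cv2.minAreaRect((t[:,:2]*1000).astype(np.float32))
        print(n,len(t),'h%.1f'%(h*1e3),'med',np.round(np.median(t[:,:2],0)*1e3),'rect %.0f %.0f  %.0fx%.0f ang %.0f'%(cx,cy,a,b,g))
print('top');rep('top0.npz',dict(tub=(247,152,26),bay=(321,152,32),sq=(399,160,22),trafo=(228,210,15),hsA=(272,206,14),hsB=(411,208,15),capA=(317,202,11),capB=(369,207,11),red=(265,240,13),blue=(205,253,17),spool=(168,181,16)))
print('scene');rep('scene0.npz',dict(tub=(410,203,26),bay=(354,247,34),sq=(280,294,28),trafo=(378,156,14),hsA=(350,181,12),hsB=(236,257,15),capA=(319,204,13),capB=(274,230,13),red=(334,159,12),blue=(366,126,14)))
E
python3 m.py
```

```text
top
tub 231 h19.8 med [621. 208.] rect 622 205  119x118 ang 61
bay 316 h20.6 med [628.   2.] rect 627 2  148x77 ang 69
sq 237 h20.5 med [ 610. -215.] rect 610 -215  93x95 ang 81
trafo 229 h51.9 med [455. 247.] rect 456 247  61x44 ang 3
hsA 124 h41.4 med [469. 129.] rect 469 129  37x50 ang 78
hsB 133 h41.1 med [ 472. -241.] rect 472 -241  37x51 ang 63
capA 145 h54.4 med [481.  10.] rect 481 11  33x34 ang 1
capB 139 h54.7 med [ 470. -127.] rect 470 -128  33x32 ang 0
red 111 h41.5 med [384. 146.] rect 380 147  34x50 ang 1
blue 248 h51.5 med [342. 302.] rect 341 302  39x62 ang 45
spool 324 h42.4 med [533. 413.] rect 533 413  53x52 ang 43
scene
tub 287 h19.2 med [627. 204.] rect 624 205  118x121 ang 13
bay 460 h19.4 med [632.   1.] rect 591 17  150x160 ang 68
sq 355 h19.6 med [ 615. -213.] rect 611 -214  93x94 ang 81
trafo 176 h50.4 med [460. 246.] rect 458 245  46x62 ang 90
hsA 175 h39.9 med [471. 129.] rect 470 129  38x55 ang 78
hsB 124 h40.1 med [ 474. -241.] rect 474 -241  36x52 ang 63
capA 139 h52.8 med [485.   9.] rect 483 10  34x35 ang 89
capB 157 h52.7 med [ 475. -128.] rect 473 -127  36x35 ang 87
red 194 h40.1 med [383. 147.] rect 381 147  39x52 ang 2
blue 138 h50.8 med [346. 300.] rect 342 299  34x65 ang 60
```

>>> {"method": "play_rows", "body": {
  "increments": [
    [[-30,-14,5],[0,0,7],0],
    [[-70,-31,11],[0,0,14],0],
    [[-110,-48,17],[0,0,22],0],
    [[-150,-66,23],[0,0,30],0],
    [[-190,-84,30],[0,0,38],0],
    [[-230,-101,36],[0,0,46],0],
    [[-270,-119,42],[0,0,54],0],
    [[-300,-132,47],[0,0,60],0],
    [[-320,-141,50],[0,0,64],0],
    [[-320,-141,50],[0,0,64],0],
    [[-320,-141,50],[0,0,64],0],
    [[-320,-141,50],[0,0,64],0]
  ]
}}

```text
time: 1.3
ee_pos: [0.457, 0.2464, 0.2003]
tcp_rot: [-180.0, -0.0, 92.4]
wrist_force: [0.4, -0.0, -0.1]
opening: 0.085
grasp_force: 0.0
```

```bash
cat > go.py <<'E'
import sys; from h import *
# go.py x y z yaw (mm,deg): increments from the present pose
o=obs(); p=o["ee_pos"]*1e3; yw=o["tcp_rot"][2]
def inc(x,y,z,yaw):
    a=np.radians(yw); d=np.array([x,y])-p[:2]
    return 'shift %.1f %.1f %.1f turn z %.1f'%(d@[np.cos(a),np.sin(a)],d@[np.sin(a),-np.cos(a)],p[2]-z,(yw-yaw+180)%360-180)
if __name__=="__main__":
    print('t %.1f'%o['time'],np.round(p,1),np.round(o['tcp_rot'],1),'q6 %.0f'%o['q'][5])
    for s in sys.argv[1:]: print(s,inc(*map(float,s.split(','))))
E
python3 - <<'E'
from h import *
im,d,W=cloud("wrist"); save("w1",im); np.savez("w1.npz",im=im,d=d,W=W)
t=W.reshape(-1,3); t=t[np.isfinite(t).all(1)]; t=t[np.hypot(t[:,0]-.457,t[:,1]-.246)<.05]
for lo,hi in((.044,.06),(.003,.009)):
    s=t[(t[:,2]>lo)&(t[:,2]<hi)]; print(len(s),np.median(s[:,2]),cv2.minAreaRect((s[:,:2]*1e3).astype(np.float32)))
E
python3 go.py 457,246,38,92
```

```text
1346 0.049716101954287356 ((455.9541015625, 247.9278106689453), (24.904573440551758, 59.85565185546875), 79.14356994628906)
195 0.0038956048418185563 ((459.4752197265625, 265.933837890625), (13.35212516784668, 59.82746505737305), 79.05567932128906)
t 1.4 [456.9 246.5 200.4] [-180.    -0.    92.4] q6 116
457,246,38,92 shift -0.5 0.1 162.4 turn z 0.4
```

View pics/w1.png

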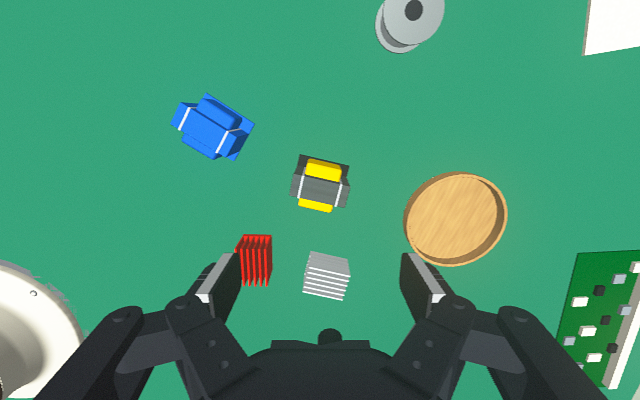

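The wrist view shows the transformer at (321,183), with its 60 mm axis at −11° in world. Heat sink A is at (327,275), and the red and blue look-alikes are clear of the jaws.

>>> {"method": "play_rows", "body": {
  "increments": [
    [[1,-1,30],[0,0,6],0],
    [[1,-1,60],[0,0,13.4],0],
    [[1.5,-1,90],[0,0,13.4],0],
    [[1.5,-1,120],[0,0,13.4],0],
    [[1.5,-1,145],[0,0,13.4],0],
    [[1.5,-1,160],[0,0,13.4],0],
    [[1.5,-1,164.4],[0,0,13.4],0],
    [[1.5,-1,164.4],[0,0,13.4],0],
    [[1.5,-1,164.4],[0,0,13.4],1],
    [[1.5,-1,164.4],[0,0,13.4],1],
    [[1.5,-1,164.4],[0,0,13.4],1],
    [[1.5,-1,164.4],[0,0,13.4],1],
    [[1.5,-1,164.4],[0,0,13.4],1],
    [[1.5,-1,164.4],[0,0,13.4],1]
  ],
  "grip_force": 60
}}

```text
time: 2.75
ee_pos: [0.4571, 0.2478, 0.0375]
tcp_rot: [179.9, -0.1, 78.9]
wrist_force: [-0.4, 0.9, 6.3]
opening: 0.0591
grasp_force: 66.6
```

```bash
python3 go.py 610.5,-214.5,100,81 610.5,-214.5,39,81 
```

```text
t 2.8 [457.1 247.8  37.5] [ 1.799e+02 -1.000e-01  7.890e+01] q6 130
610.5,-214.5,100,81 shift -424.1 239.6 -62.5 turn z -2.1
610.5,-214.5,39,81 shift -424.1 239.6 -1.5 turn z -2.1
```

>>> {"method": "play_rows", "body": {
  "increments": [
    [[0,0,-8],[0,0,0],1],
    [[0,0,-25],[0,0,0],1],
    [[0,0,-45],[0,0,0],1],
    [[0,0,-65],[0,0,0],1],
    [[-10,6,-78],[0,0,0],1],
    [[-32,18,-80],[0,0,0],1],
    [[-64,36,-80],[0,0,0],1],
    [[-96,54,-80],[0,0,0],1],
    [[-128,72,-80],[0,0,0],1],
    [[-160,90,-80],[0,0,0],1],
    [[-192,108,-80],[0,0,0],1],
    [[-224,126,-80],[0,0,0],1],
    [[-256,144,-80],[0,0,-1],1],
    [[-288,162,-80],[0,0,-1],1],
    [[-320,180,-80],[0,0,-2],1],
    [[-352,199,-80],[0,0,-2],1],
    [[-384,217,-80],[0,0,-2],1],
    [[-408,231,-80],[0,0,-2],1],
    [[-424,240,-80],[0,0,-2],1],
    [[-424,240,-80],[0,0,-2],1]
  ]
}}

```text
time: 4.75
ee_pos: [0.6099, -0.218, 0.1152]
tcp_rot: [-179.9, 0.0, 80.7]
wrist_force: [-1.9, 0.6, -3.7]
opening: 0.0591
grasp_force: 65.6
```

```bash
cat > look.py <<'E'
import sys; from h import *
n=sys.argv[1]; im,d,W=cloud("wrist"); save(n,im); np.savez(n+".npz",im=im,d=d,W=W)
t=W.reshape(-1,3); t=t[np.isfinite(t).all(1)]
for a in sys.argv[2:]:
    x,y,r,lo,hi=[float(k)/1e3 for k in a.split(',')]
    s=t[(np.hypot(t[:,0]-x,t[:,1]-y)<r)&(t[:,2]>lo)&(t[:,2]<hi)]
    if len(s)<5: print(a,'few'); continue
    print(a,len(s),'z %.1f'%(np.median(s[:,2])*1e3),np.round([np.hstack(k) for k in [sum(map(lambda q:tuple(np.atleast_1d(q)),cv2.minAreaRect((s[:,:2]*1e3).astype(np.float32))),())]],1))
E
python3 look.py w2 610,-214,75,15,21; python3 go.py 610.5,-214.5,39,81
```

```text
610,-214,75,15,21 1447 z 17.6 [[ 611.5 -205.1   74.2   92.5   81.1]]
t 4.8 [ 609.7 -216.6  115.3] [-179.9   -0.    80.8] q6 80
610.5,-214.5,39,81 shift 2.2 0.5 76.3 turn z -0.2
```

View pics/w2.png

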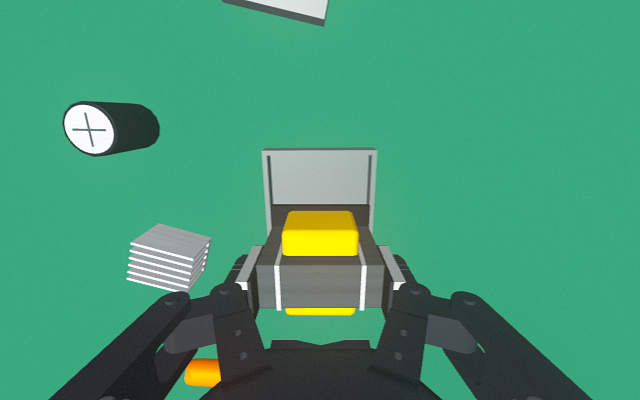

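The wrist view shows the transformer held level over the square tray, whose back wall is at row 150. The tray centre measures (610,−214), matching the earlier estimate.

>>> {"method": "play_rows", "body": {
  "increments": [
    [[1,0,10],[0,0,0],1],
    [[1,0,30],[0,0,0],1],
    [[1,0,48],[0,0,0],1],
    [[1,0,62],[0,0,0],1],
    [[1,0,69],[0,0,0],1],
    [[1,0,73],[0,0,0],1],
    [[1,0,75],[0,0,0],1],
    [[1,0,76],[0,0,0],1],
    [[1,0,76.5],[0,0,0],1],
    [[1,0,76.5],[0,0,0],1],
    [[1,0,76.5],[0,0,0],1]
  ]
}}

```text
time: 5.9
ee_pos: [0.6106, -0.2141, 0.0406]
tcp_rot: [179.9, 0.0, 80.9]
wrist_force: [-3.8, 2.3, 6.8]
opening: 0.0586
grasp_force: 66.7
```

>>> {"method": "play_rows", "body": {
  "increments": [
    [[0,0,0],[0,0,0],0.25],
    [[0,0,0],[0,0,0],0.2],
    [[0,0,0],[0,0,0],0.1],
    [[0,0,0],[0,0,0],0],
    [[0,0,0],[0,0,0],0],
    [[0,0,-15],[0,0,0],0],
    [[0,0,-40],[0,0,0],0],
    [[0,0,-75],[0,0,0],0],
    [[0,0,-110],[0,0,0],0],
    [[0,0,-130],[0,0,0],0],
    [[0,0,-130],[0,0,0],0]
  ]
}}

```text
time: 7.0
ee_pos: [0.6116, -0.2145, 0.1746]
tcp_rot: [179.6, 0.1, 80.9]
wrist_force: [0.3, -0.3, -0.0]
opening: 0.0853
grasp_force: 0.0
```

```bash
python3 go.py 473,-241,150,153
```

```text
t 7.0 [ 611.6 -214.5  174.6] [1.796e+02 1.000e-01 8.090e+01] q6 80
473,-241,150,153 shift -48.1 -132.7 24.6 turn z -72.1
```

>>> {"method": "play_rows", "body": {
  "increments": [
    [[-5,-14,2],[0,0,-8],0],
    [[-11,-30,5],[0,0,-16],0],
    [[-17,-46,8],[0,0,-24],0],
    [[-23,-62,11],[0,0,-32],0],
    [[-28,-78,14],[0,0,-40],0],
    [[-34,-94,17],[0,0,-48],0],
    [[-40,-110,20],[0,0,-56],0],
    [[-45,-124,23],[0,0,-64],0],
    [[-48,-133,25],[0,0,-72],0],
    [[-48,-133,25],[0,0,-72],0],
    [[-48,-133,25],[0,0,-72],0],
    [[-48,-133,25],[0,0,-72],0]
  ]
}}

```text
time: 8.2
ee_pos: [0.4719, -0.2403, 0.1444]
tcp_rot: [180.0, 0.0, 152.7]
wrist_force: [-0.5, -0.7, -0.4]
opening: 0.0856
grasp_force: 0.0
```

```bash
python3 look.py w3 473,-241,40,35,45 610,-214,75,15,21 610,-214,40,48,60; python3 go.py 473,-241,38,153
```

```text
473,-241,40,35,45 837 z 39.5 [[ 472.2 -241.    36.1   50.6   63.3]]
610,-214,75,15,21 878 z 17.5 [[ 609.8 -214.6   92.    93.8   81.2]]
610,-214,40,48,60 570 z 52.5 [[ 604.7 -218.3   15.1   50.7   80.8]]
t 8.2 [ 471.9 -240.3  144.4] [180.    0.  152.8] q6 0
473,-241,38,153 shift -1.3 -0.1 106.4 turn z -0.2
```

View pics/w3.png

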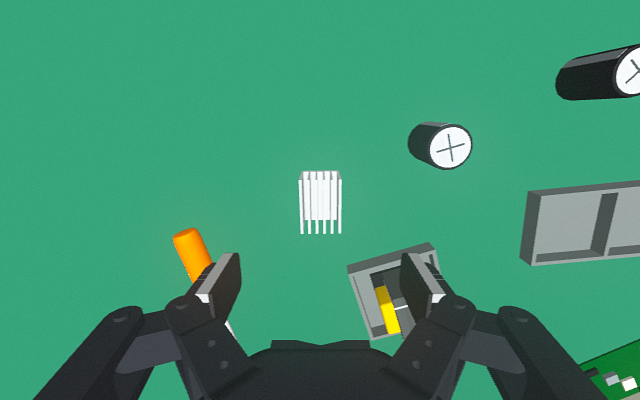

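The wrist view shows heat sink B centred at (320,200), aligned with the jaws. The transformer is in the square tray with its top at z = 52.5 mm, so it is seated.

>>> {"method": "play_rows", "body": {
  "increments": [
    [[-0.5,-0.5,25],[0,0,0],0],
    [[-0.5,-0.5,55],[0,0,0],0],
    [[-0.5,-0.5,82],[0,0,0],0],
    [[-0.5,-0.5,100],[0,0,0],0],
    [[-0.5,-0.5,107],[0,0,0],0],
    [[-0.5,-0.5,107],[0,0,0],0],
    [[-0.5,-0.5,107],[0,0,0],1],
    [[-0.5,-0.5,107],[0,0,0],1],
    [[-0.5,-0.5,107],[0,0,0],1],
    [[-0.5,-0.5,107],[0,0,0],1],
    [[-0.5,-0.5,107],[0,0,0],1],
    [[-0.5,-0.5,107],[0,0,0],1],
    [[-0.5,-0.5,107],[0,0,0],1],
    [[-0.5,-0.5,107],[0,0,0],1]
  ],
  "grip_force": 40
}}

```text
time: 9.65
ee_pos: [0.4722, -0.2413, 0.0384]
tcp_rot: [180.0, 0.1, 152.9]
wrist_force: [-0.8, 0.7, 5.6]
opening: 0.0355
grasp_force: 41.5
```

```bash
python3 - <<'E'
import numpy as np
c=np.array([628.5,2]);a=np.radians(69)
for s in(36,-36): print(s,c+s*np.array([np.cos(a),np.sin(a)]))
E
python3 go.py 615.6,-31.6,120,159
```

```text
36 [641.40124618  35.60889535]
-36 [615.59875382 -31.60889535]
t 9.7 [ 472.2 -241.3   38.4] [1.800e+02 1.000e-01 1.529e+02] q6 0
615.6,-31.6,120,159 shift -32.1 252.1 -81.6 turn z -6.1
```

>>> {"method": "play_rows", "body": {
  "increments": [
    [[0,0,-8],[0,0,0],1],
    [[0,0,-25],[0,0,0],1],
    [[0,0,-48],[0,0,0],1],
    [[0,0,-70],[0,0,0],1],
    [[-1,10,-82],[0,0,-1],1],
    [[-4,32,-85],[0,0,-2],1],
    [[-8,62,-85],[0,0,-3],1],
    [[-12,95,-85],[0,0,-4],1],
    [[-16,128,-85],[0,0,-5],1],
    [[-20,160,-85],[0,0,-6],1],
    [[-24,190,-85],[0,0,-6],1],
    [[-28,218,-85],[0,0,-6],1],
    [[-31,240,-85],[0,0,-6],1],
    [[-32,252,-85],[0,0,-6],1],
    [[-32,252,-85],[0,0,-6],1],
    [[-32,252,-85],[0,0,-6],1],
    [[-32,252,-85],[0,0,-6],1]
  ]
}}

```text
time: 11.35
ee_pos: [0.6145, -0.0321, 0.1224]
tcp_rot: [-180.0, -0.0, 158.8]
wrist_force: [-0.6, 0.2, -0.9]
opening: 0.0351
grasp_force: 40.8
```

```bash
python3 look.py w4 628,2,95,15,21; python3 go.py 615.6,-31.6,40,159
```

```text
628,2,95,15,21 2584 z 17.5 [[627.2   2.1 148.5  76.9  68.8]]
t 11.4 [614.5 -32.2 122.5] [-180.    -0.   158.8] q6 18
615.6,-31.6,40,159 shift -0.8 1.0 82.5 turn z -0.2
```

View pics/w4.png

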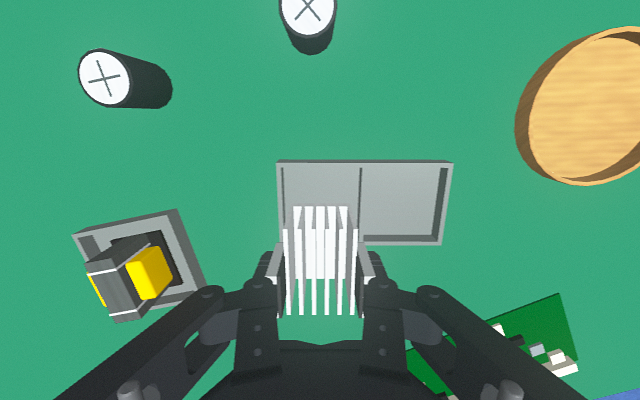

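The wrist view shows heat sink B over the near-right bay. The bay tray's centre measures (627.2, 2.1) at 68.8°, in line with the earlier estimate.

>>> {"method": "play_rows", "body": {
  "increments": [
    [[0,0.5,10],[0,0,0],1],
    [[0,0.5,30],[0,0,0],1],
    [[0,0.5,50],[0,0,0],1],
    [[0,0.5,66],[0,0,0],1],
    [[0,0.5,75],[0,0,0],1],
    [[0,0.5,79],[0,0,0],1],
    [[0,0.5,81],[0,0,0],1],
    [[0,0.5,82],[0,0,0],1],
    [[0,0.5,82],[0,0,0],1],
    [[0,0.5,82],[0,0,0],1]
  ]
}}

```text
time: 12.4
ee_pos: [0.6155, -0.0309, 0.0414]
tcp_rot: [180.0, 0.1, 158.9]
wrist_force: [-3.5, 0.1, 4.9]
opening: 0.0351
grasp_force: 41.4
```

>>> {"method": "play_rows", "body": {
  "increments": [
    [[0,0,0],[0,0,0],0.5],
    [[0,0,0],[0,0,0],0.45],
    [[0,0,0],[0,0,0],0.35],
    [[0,0,0],[0,0,0],0.3],
    [[0,0,0],[0,0,0],0.3],
    [[0,0,-15],[0,0,0],0.3],
    [[0,0,-40],[0,0,0],0.3],
    [[0,0,-75],[0,0,0],0],
    [[0,0,-105],[0,0,0],0],
    [[0,0,-110],[0,0,0],0],
    [[0,0,-110],[0,0,0],0]
  ]
}}

```text
time: 13.5
ee_pos: [0.6159, -0.0309, 0.1525]
tcp_rot: [179.9, 0.2, 158.9]
wrist_force: [0.5, -0.6, -0.5]
opening: 0.0853
grasp_force: 0.0
```

```bash
python3 go.py 470,129,145,168
```

```text
t 13.5 [615.9 -30.9 152.5] [179.9   0.2 158.9] q6 18
470,129,145,168 shift 193.7 96.6 7.5 turn z -9.1
```

>>> {"method": "play_rows", "body": {
  "increments": [
    [[12,6,1],[0,0,-1],0],
    [[36,18,2],[0,0,-2],0],
    [[64,32,3],[0,0,-4],0],
    [[94,47,4],[0,0,-6],0],
    [[124,62,5],[0,0,-7],0],
    [[152,76,6],[0,0,-9],0],
    [[176,88,7],[0,0,-9],0],
    [[190,95,7],[0,0,-9],0],
    [[193.5,96.5,7],[0,0,-9],0],
    [[193.5,96.5,7],[0,0,-9],0],
    [[193.5,96.5,7],[0,0,-9],0]
  ]
}}

```text
time: 14.6
ee_pos: [0.4698, 0.1284, 0.1432]
tcp_rot: [-180.0, -0.0, 167.9]
wrist_force: [-0.3, 0.2, -0.7]
opening: 0.0854
grasp_force: 0.0
```

```bash
python3 look.py w5 470,129,40,35,45 615,-32,40,38,50; python3 go.py 470,129,38,168
```

```text
470,129,40,35,45 810 z 39.6 [[468.9 129.6  36.   50.4  78.3]]
615,-32,40,38,50 few
t 14.7 [469.9 128.3 143.2] [-180.    -0.   167.8] q6 27
470,129,38,168 shift 0.0 0.7 105.2 turn z -0.2
```

View pics/w5.png

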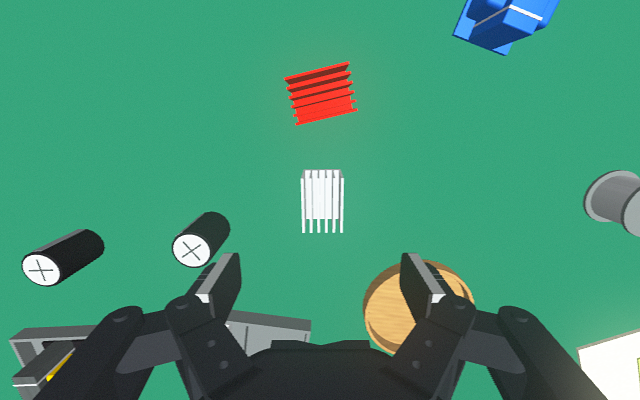

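The wrist view shows heat sink A at (322,200), aligned with the jaws. The red look-alike at (320,93) is well clear.

>>> {"method": "play_rows", "body": {
  "increments": [
    [[1,1,25],[0,0,0],0],
    [[1,1,55],[0,0,0],0],
    [[1,1,82],[0,0,0],0],
    [[1,1,100],[0,0,0],0],
    [[1,1,106],[0,0,0],0],
    [[1,1,106],[0,0,0],0],
    [[1,1,106],[0,0,0],1],
    [[1,1,106],[0,0,0],1],
    [[1,1,106],[0,0,0],1],
    [[1,1,106],[0,0,0],1],
    [[1,1,106],[0,0,0],1],
    [[1,1,106],[0,0,0],1],
    [[1,1,106],[0,0,0],1],
    [[1,1,106],[0,0,0],1]
  ]
}}

```text
time: 16.05
ee_pos: [0.4692, 0.1302, 0.0383]
tcp_rot: [180.0, 0.1, 167.9]
wrist_force: [-0.1, -0.3, 6.5]
opening: 0.0354
grasp_force: 41.2
```

```bash
python3 go.py 640.2,35.7,120,159
```

```text
t 16.1 [469.2 130.2  38.3] [1.800e+02 1.000e-01 1.679e+02] q6 28
640.2,35.7,120,159 shift -187.0 -56.6 -81.7 turn z 8.9
```

>>> {"method": "play_rows", "body": {
  "increments": [
    [[0,0,-8],[0,0,0],1],
    [[0,0,-25],[0,0,0],1],
    [[0,0,-48],[0,0,0],1],
    [[0,0,-70],[0,0,0],1],
    [[-8,-2,-82],[0,0,1],1],
    [[-26,-8,-85],[0,0,2],1],
    [[-52,-16,-85],[0,0,3],1],
    [[-80,-24,-85],[0,0,5],1],
    [[-108,-33,-85],[0,0,7],1],
    [[-136,-41,-85],[0,0,9],1],
    [[-160,-49,-85],[0,0,9],1],
    [[-178,-54,-85],[0,0,9],1],
    [[-187,-56.5,-85],[0,0,9],1],
    [[-187,-56.5,-85],[0,0,9],1],
    [[-187,-56.5,-85],[0,0,9],1],
    [[-187,-56.5,-85],[0,0,9],1]
  ]
}}

```text
time: 17.65
ee_pos: [0.6389, 0.0361, 0.1226]
tcp_rot: [180.0, -0.0, 158.9]
wrist_force: [-0.6, 0.4, -0.5]
opening: 0.035
grasp_force: 40.4
```

```bash
python3 look.py w6; python3 go.py 640.2,35.7,40,159
```

```text
t 17.7 [639.   36.1 122.7] [180.    0.  158.9] q6 24
640.2,35.7,40,159 shift -1.3 0.1 82.7 turn z -0.1
```

View pics/w6.png

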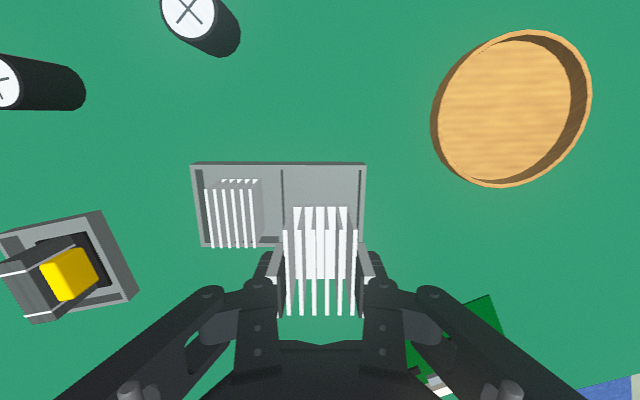

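The wrist view shows heat sink B upright in its bay at (232,213) and heat sink A over the empty bay.

>>> {"method": "play_rows", "body": {
  "increments": [
    [[0,0,10],[0,0,0],1],
    [[0,0,30],[0,0,0],1],
    [[0,0,50],[0,0,0],1],
    [[0,0,66],[0,0,0],1],
    [[0,0,75],[0,0,0],1],
    [[0,0,79],[0,0,0],1],
    [[0,0,81],[0,0,0],1],
    [[0,0,82],[0,0,0],1],
    [[0,0,82],[0,0,0],1],
    [[0,0,82],[0,0,0],1]
  ]
}}

```text
time: 18.7
ee_pos: [0.64, 0.0356, 0.0414]
tcp_rot: [180.0, 0.1, 158.9]
wrist_force: [-2.0, -0.4, 4.8]
opening: 0.0353
grasp_force: 41.0
```

>>> {"method": "play_rows", "body": {
  "increments": [
    [[0,0,0],[0,0,0],0.5],
    [[0,0,0],[0,0,0],0.45],
    [[0,0,0],[0,0,0],0.35],
    [[0,0,0],[0,0,0],0.35],
    [[0,0,0],[0,0,0],0.35],
    [[0,0,-15],[0,0,0],0.35],
    [[0,0,-40],[0,0,0],0.35],
    [[0,0,-75],[0,0,0],0],
    [[0,0,-105],[0,0,0],0],
    [[0,0,-115],[0,0,0],0],
    [[0,0,-115],[0,0,0],0]
  ]
}}

```text
time: 19.8
ee_pos: [0.6405, 0.0356, 0.1579]
tcp_rot: [179.9, 0.2, 158.9]
wrist_force: [-0.0, -0.2, -0.8]
opening: 0.0857
grasp_force: 0.0
```

```bash
python3 go.py 482,10,155,159
```

```text
t 19.8 [640.5  35.6 157.9] [179.9   0.2 158.9] q6 24
482,10,155,159 shift 138.6 -81.0 2.9 turn z -0.1
```

>>> {"method": "play_rows", "body": {
  "increments": [
    [[10,-6,0],[0,0,0],0],
    [[32,-19,0],[0,0,0],0],
    [[58,-34,1],[0,0,0],0],
    [[84,-49,1],[0,0,0],0],
    [[108,-63,2],[0,0,0],0],
    [[128,-75,3],[0,0,0],0],
    [[138.5,-81,3],[0,0,0],0],
    [[138.5,-81,3],[0,0,0],0],
    [[138.5,-81,3],[0,0,0],0],
    [[138.5,-81,3],[0,0,0],0]
  ]
}}

```text
time: 20.8
ee_pos: [0.482, 0.01, 0.1521]
tcp_rot: [-180.0, -0.0, 158.9]
wrist_force: [-0.9, 0.6, 0.9]
opening: 0.0853
grasp_force: 0.0
```

```bash
python3 look.py w7 482,10,35,48,58 640,36,40,38,47; python3 go.py 482,10,40,159
```

```text
482,10,35,48,58 1278 z 51.5 [[480.6  10.9  35.2  34.8  18.9]]
640,36,40,38,47 648 z 42.0 [[639.3  34.6  35.5  51.7  69.5]]
t 20.9 [481.9  10.  152. ] [-180.    -0.   158.9] q6 22
482,10,40,159 shift -0.1 0.0 112.0 turn z -0.1
```

View pics/w7.png

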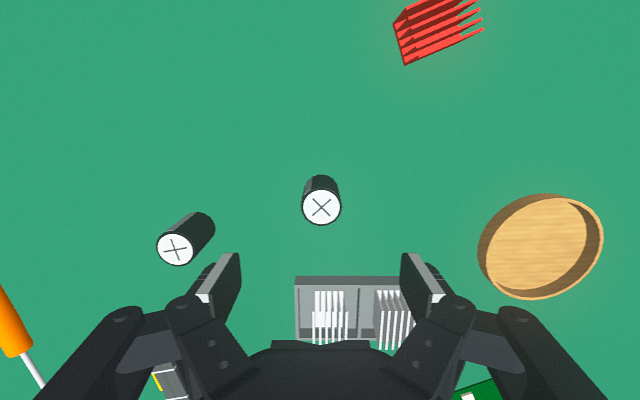

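The wrist view shows capacitor A at (321,205), both heat sinks seated in the bays (top at z = 42 mm), and capacitor B at (176,250).

>>> {"method": "play_rows", "body": {
  "increments": [
    [[1.5,0.5,25],[0,0,0],0],
    [[1.5,0.5,55],[0,0,0],0],
    [[1.5,0.5,85],[0,0,0],0],
    [[1.5,0.5,105],[0,0,0],0],
    [[1.5,0.5,112],[0,0,0],0],
    [[1.5,0.5,112],[0,0,0],0],
    [[1.5,0.5,112],[0,0,0],1],
    [[1.5,0.5,112],[0,0,0],1],
    [[1.5,0.5,112],[0,0,0],1],
    [[1.5,0.5,112],[0,0,0],1],
    [[1.5,0.5,112],[0,0,0],1],
    [[1.5,0.5,112],[0,0,0],1],
    [[1.5,0.5,112],[0,0,0],1],
    [[1.5,0.5,112],[0,0,0],1]
  ]
}}

```text
time: 22.25
ee_pos: [0.4805, 0.0109, 0.0414]
tcp_rot: [180.0, 0.1, 158.9]
wrist_force: [-0.9, 0.3, 6.0]
opening: 0.0348
grasp_force: 39.7
```

```bash
python3 go.py 599.7,214,120,159
```

```text
t 22.2 [480.5  10.9  41.4] [1.800e+02 1.000e-01 1.589e+02] q6 22
599.7,214,120,159 shift -38.0 232.4 -78.6 turn z -0.1
```

>>> {"method": "play_rows", "body": {
  "increments": [
    [[0,0,-8],[0,0,0],1],
    [[0,0,-25],[0,0,0],1],
    [[0,0,-48],[0,0,0],1],
    [[0,0,-70],[0,0,0],1],
    [[-1,8,-78],[0,0,0],1],
    [[-4,28,-80],[0,0,0],1],
    [[-9,56,-80],[0,0,0],1],
    [[-14,86,-80],[0,0,0],1],
    [[-19,116,-80],[0,0,0],1],
    [[-24,146,-80],[0,0,0],1],
    [[-29,176,-80],[0,0,0],1],
    [[-33,204,-80],[0,0,0],1],
    [[-37,224,-80],[0,0,0],1],
    [[-38,232.5,-80],[0,0,0],1],
    [[-38,232.5,-80],[0,0,0],1],
    [[-38,232.5,-80],[0,0,0],1],
    [[-38,232.5,-80],[0,0,0],1]
  ]
}}

```text
time: 23.95
ee_pos: [0.5988, 0.2133, 0.1205]
tcp_rot: [-180.0, -0.0, 158.8]
wrist_force: [-0.1, 0.3, -0.8]
opening: 0.0348
grasp_force: 40.0
```

```bash
python3 look.py w8 623,205,75,15,21; python3 go.py 599.7,214,43,159
```

```text
623,205,75,15,21 1184 z 17.4 [[605.5 213.2 118.4  82.8  66.7]]
t 24.0 [598.9 213.3 120.6] [-180.     0.   158.8] q6 41
599.7,214,43,159 shift -0.5 0.9 77.6 turn z -0.2
```

View pics/w8.png

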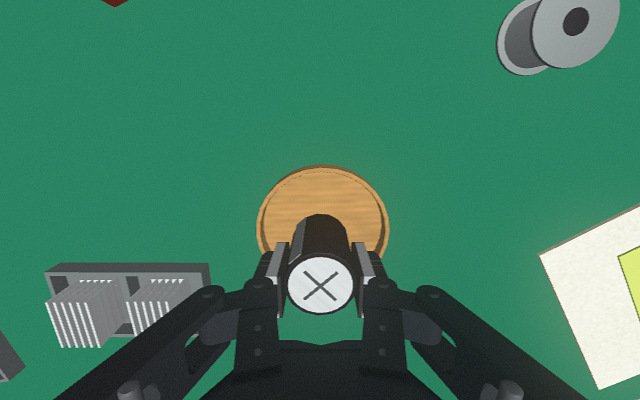

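The wrist view shows capacitor A upright over the tub, whose near rim is at row 165. The tub centre works out at about (622,206), as expected.

>>> {"method": "play_rows", "body": {
  "increments": [
    [[0,0,10],[0,0,0],1],
    [[0,0,30],[0,0,0],1],
    [[0,0,48],[0,0,0],1],
    [[0,0,62],[0,0,0],1],
    [[0,0,70],[0,0,0],1],
    [[0,0,74],[0,0,0],1],
    [[0,0,76],[0,0,0],1],
    [[0,0,77],[0,0,0],1],
    [[0,0,77],[0,0,0],1],
    [[0,0,77],[0,0,0],1]
  ]
}}

```text
time: 25.0
ee_pos: [0.5995, 0.2142, 0.0445]
tcp_rot: [180.0, 0.1, 158.9]
wrist_force: [-3.8, -2.0, 5.3]
opening: 0.0348
grasp_force: 40.5
```

>>> {"method": "play_rows", "body": {
  "increments": [
    [[0,0,0],[0,0,0],0.5],
    [[0,0,0],[0,0,0],0.45],
    [[0,0,0],[0,0,0],0.35],
    [[0,0,0],[0,0,0],0.3],
    [[0,0,0],[0,0,0],0.3],
    [[0,0,-15],[0,0,0],0.3],
    [[0,0,-40],[0,0,0],0.3],
    [[0,0,-75],[0,0,0],0],
    [[0,0,-105],[0,0,0],0],
    [[0,0,-115],[0,0,0],0],
    [[0,0,-115],[0,0,0],0]
  ]
}}

```text
time: 26.1
ee_pos: [0.6, 0.2144, 0.1609]
tcp_rot: [179.9, 0.2, 158.9]
wrist_force: [-0.4, -0.1, -0.3]
opening: 0.085
grasp_force: 0.0
```

```bash
python3 go.py 471,-127.5,152,159
```

```text
t 26.1 [600.  214.4 160.9] [179.9   0.2 158.9] q6 41
471,-127.5,152,159 shift -2.8 -365.4 8.9 turn z -0.1
```

>>> {"method": "play_rows", "body": {
  "increments": [
    [[0,-12,0],[0,0,0],0],
    [[0,-40,0],[0,0,0],0],
    [[0,-75,0],[0,0,0],0],
    [[-1,-112,0],[0,0,0],0],
    [[-1,-150,0],[0,0,0],0],
    [[-1,-188,2],[0,0,0],0],
    [[-2,-226,4],[0,0,0],0],
    [[-2,-264,6],[0,0,0],0],
    [[-2,-300,8],[0,0,0],0],
    [[-3,-332,9],[0,0,0],0],
    [[-3,-356,9],[0,0,0],0],
    [[-3,-365,9],[0,0,0],0],
    [[-3,-365,9],[0,0,0],0],
    [[-3,-365,9],[0,0,0],0],
    [[-3,-365,9],[0,0,0],0]
  ]
}}

```text
time: 27.6
ee_pos: [0.4707, -0.1267, 0.149]
tcp_rot: [180.0, -0.0, 158.9]
wrist_force: [-0.3, 0.3, -0.3]
opening: 0.0854
grasp_force: 0.0
```

```bash
python3 look.py w9 471,-127,35,48,58; python3 go.py 471,-127.5,40,159
```

```text
471,-127,35,48,58 1299 z 51.5 [[ 470.9 -127.    35.    35.    60.1]]
t 27.6 [ 470.7 -126.6  149.1] [180.  -0. 159.] q6 6
471,-127.5,40,159 shift -0.6 -0.7 109.1 turn z -0.0
```

>>> {"method": "play_rows", "body": {
  "increments": [
    [[0,-0.5,25],[0,0,0],0],
    [[0,-0.5,55],[0,0,0],0],
    [[0,-0.5,85],[0,0,0],0],
    [[0,-0.5,103],[0,0,0],0],
    [[0,-0.5,109],[0,0,0],0],
    [[0,-0.5,109],[0,0,0],0],
    [[0,-0.5,109],[0,0,0],1],
    [[0,-0.5,109],[0,0,0],1],
    [[0,-0.5,109],[0,0,0],1],
    [[0,-0.5,109],[0,0,0],1],
    [[0,-0.5,109],[0,0,0],1],
    [[0,-0.5,109],[0,0,0],1],
    [[0,-0.5,109],[0,0,0],1],
    [[0,-0.5,109],[0,0,0],1]
  ]
}}

```text
time: 29.05
ee_pos: [0.4708, -0.1281, 0.0414]
tcp_rot: [180.0, 0.1, 158.9]
wrist_force: [-1.6, 1.4, 5.9]
opening: 0.0349
grasp_force: 39.6
```

```bash
python3 go.py 646,196.5,120,159
```

```text
t 29.1 [ 470.8 -128.1   41.4] [1.800e+02 1.000e-01 1.589e+02] q6 6
646,196.5,120,159 shift -46.5 365.9 -78.6 turn z -0.1
```

>>> {"method": "play_rows", "body": {
  "increments": [
    [[0,0,-8],[0,0,0],1],
    [[0,0,-25],[0,0,0],1],
    [[0,0,-48],[0,0,0],1],
    [[0,0,-70],[0,0,0],1],
    [[-1,8,-78],[0,0,0],1],
    [[-4,28,-80],[0,0,0],1],
    [[-8,60,-80],[0,0,0],1],
    [[-12,95,-80],[0,0,0],1],
    [[-17,131,-80],[0,0,0],1],
    [[-21,167,-80],[0,0,0],1],
    [[-26,203,-80],[0,0,0],1],
    [[-30,239,-80],[0,0,0],1],
    [[-35,275,-80],[0,0,0],1],
    [[-39,308,-80],[0,0,0],1],
    [[-43,336,-80],[0,0,0],1],
    [[-45,357,-80],[0,0,0],1],
    [[-46.5,366,-80],[0,0,0],1],
    [[-46.5,366,-80],[0,0,0],1],
    [[-46.5,366,-80],[0,0,0],1],
    [[-46.5,366,-80],[0,0,0],1]
  ]
}}

```text
time: 31.05
ee_pos: [0.6452, 0.1958, 0.1205]
tcp_rot: [-180.0, -0.0, 158.8]
wrist_force: [-0.0, -0.3, -1.1]
opening: 0.0348
grasp_force: 40.0
```

```bash
python3 look.py w10 600,214,30,50,60; python3 go.py 646,196.5,43,159
```

```text
600,214,30,50,60 2076 z 54.5 [[599.7 213.8  35.3  35.2   6.2]]
t 31.1 [645.3 195.8 120.7] [180.    0.  158.8] q6 38
646,196.5,43,159 shift -0.4 0.9 77.7 turn z -0.2
```

View pics/w10.png

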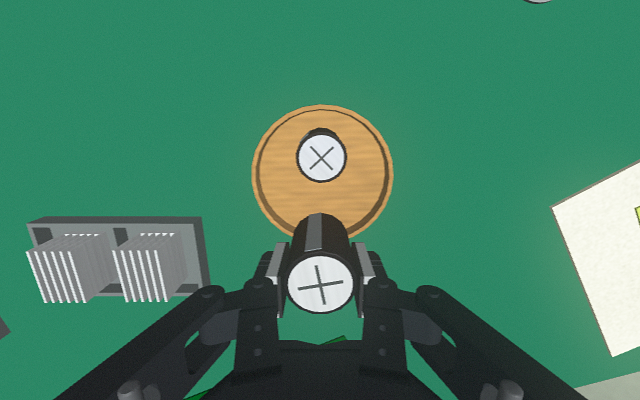

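The wrist view shows capacitor A standing in the tub at (321,157) and capacitor B held clear of it over the other side.

>>> {"method": "play_rows", "body": {
  "increments": [
    [[0,0,10],[0,0,0],1],
    [[0,0,30],[0,0,0],1],
    [[0,0,48],[0,0,0],1],
    [[0,0,62],[0,0,0],1],
    [[0,0,70],[0,0,0],1],
    [[0,0,74],[0,0,0],1],
    [[0,0,76],[0,0,0],1],
    [[0,0,77],[0,0,0],1],
    [[0,0,77],[0,0,0],1],
    [[0,0,77],[0,0,0],1]
  ]
}}

```text
time: 32.1
ee_pos: [0.6459, 0.1968, 0.0444]
tcp_rot: [180.0, 0.1, 158.9]
wrist_force: [-2.5, -2.0, 5.6]
opening: 0.0347
grasp_force: 40.2
```

>>> {"method": "play_rows", "body": {
  "increments": [
    [[0,0,0],[0,0,0],0.5],
    [[0,0,0],[0,0,0],0.45],
    [[0,0,0],[0,0,0],0.35],
    [[0,0,0],[0,0,0],0.3],
    [[0,0,0],[0,0,0],0.3],
    [[0,0,-15],[0,0,0],0.3],
    [[0,0,-40],[0,0,0],0.3],
    [[0,0,-75],[0,0,0],0],
    [[0,0,-105],[0,0,0],0],
    [[60,0,-140],[0,0,0],0],
    [[105,0,-160],[0,0,0],0],
    [[150,0,-160],[0,0,0],0],
    [[180,0,-160],[0,0,0],0],
    [[200,0,-160],[0,0,0],0],
    [[200,0,-160],[0,0,0],0],
    [[200,0,-160],[0,0,0],0]
  ]
}}

```text
time: 33.7
ee_pos: [0.4591, 0.269, 0.2047]
tcp_rot: [179.9, 0.1, 158.9]
wrist_force: [0.8, 0.1, 0.4]
opening: 0.0851
grasp_force: 0.0
```

```bash
python3 - <<'E'
from h import *
im,d,W=cloud("top"); save("top1",im); np.savez("top0.npz",im=im,d=d,W=W)
im,d,W=cloud("scene"); np.savez("scene0.npz",im=im,d=d,W=W); save("scene1",im[110:330,180:480].repeat(2,0).repeat(2,1))
t=W.reshape(-1,3);t=t[np.isfinite(t).all(1)]
for n,x,y in(("capA",600,214),("capB",646,196),("trafo",610,-214),("hsB",615,-31),("hsA",640,36)):
    s=t[(np.hypot(t[:,0]*1e3-x,t[:,1]*1e3-y)<30)&(t[:,2]>.035)]; h=np.percentile(s[:,2],90); s=s[s[:,2]>h-.006]
    print(n,round(h*1e3,1),np.round(np.median(s[:,:2],0)*1e3,1),len(s))
E
```

```text
capA 56.1 [602.  211.3] 124
capB 56.2 [648.2 194.2] 132
trafo 54.3 [ 611.8 -214.5] 255
hsB 44.6 [617.5 -32.2] 128
hsA 44.5 [642.9  35.7] 152
```

View pics/scene1.png

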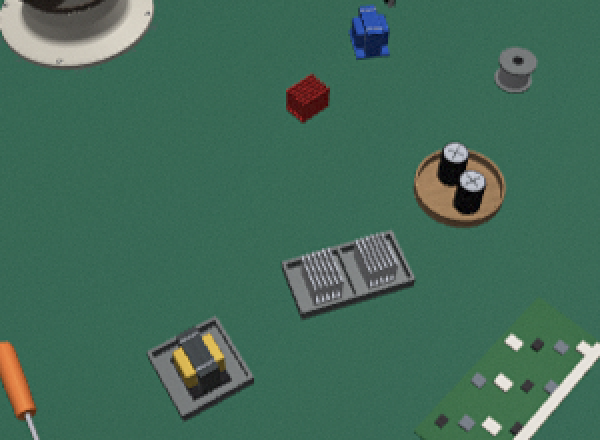

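The scene view shows every part upright in its tray: capacitors at about (455,165) and (470,192), heat sinks at (322,275) and (377,262), transformer at (200,362). The screwdriver and spool have not moved, and the arm is clear.

```bash
python3 -c "
from workcell import workorder; print(workorder.job_done())"
```

```text
the job is handed in; nothing more can be done
None
```

I placed all five parts upright in their trays, confirmed by the final camera check, left the screwdriver and spool in place, and handed the job in at about 34 s; the hand-in call returned no verdict.

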